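Turn the slat in the screw clamp and put the finished slats away

ROBOT

A 6-joint arm with a two-finger parallel gripper is mounted at the origin on a cart in front of the work surface, level with it; the furniture and walls round the work are solid. World frame = base frame: x ahead of the robot, y to its left, z up, the work surface at z = 0. Lengths are in m, angles in degrees, forces in N, time in s.
With the tool pointing down it reaches from about 0.35 to 0.975 m from the base axis. Payload 7.1 kg.
Tool frame: the origin (TCP) lies on the centre line of the jaws, within the pads' length; the fingertips stand 25 mm ahead of it and the grasp point (between the pads) lies 6 mm ahead of it; z points along the fingers, y is the line along which they close (so a half turn about z gives the same grasp; the last joint's range is limited). The gripper opens to 88 mm and grips with 3 to 60 N. Pads are 20 mm wide; open, the fingers measure 115 mm over their backs; the gripper's body (75 mm by 178 mm) begins 61 mm behind the grasp point.
Start: joints at [69.385, 24.242, 93.386, -0, 62.372, -1.089], TCP at [0.209, 0.589, 0.248] pointing down, gripper open.
Joint ranges: [-172.04, 172.04], [-51.8, 120.97], [4.93, 147.93], [-75.15, 255.16], [6.16, 154.13], [-145.62, 145.62]. Speed limits (degrees/s): [136.94, 136.94, 172.46, 180, 180, 180].

INTERFACE

Orientations are given as a 3x3 rotation matrix whose columns are the frame's x, y, z axes.
In Python, from rig import observe, get_image, hand_in gives the robot as it stands.
- The arm moves only by the shell command python3 -m handwheel 'ROWS' [FORCE]. ROWS is JSON, a list of rows, each a list of 3 entries, a list of its own where there are three numbers: the shift along the world's x, y, z in units of 40 mm (1.0 is 40 mm), then the turn, a rotation vector about the world's x, y, z in units of 10 degrees (1.0 is 10 degrees), then the opening, from -1 (shut) to 1 (fully open). A call has 1 to 8 rows; each row shifts and turns the commanded pose from where the row before left it; what a row does not reach is not made up. A row lasts 1/8 s, in which the tool goes at most 62.5 mm and 10.7 degrees, less where a joint would pass 70% of its speed; a pose out of reach is approached as far as the arm can. A call is refused whole if a number of a shift passes 1 or a number of a turn 1, either way. A call with a gripper value outside its range is refused whole. The fingers move at their own pace and stop on an object; FORCE is the grip in N (left out, the last holds). Time passes only in rows, so rows that do not move let the fingers close. It gives the time, the measured TCP pose, the force, the opening and the grip force at its end, in the units of the state.
- observe(): the state, without advancing time (a new reading comes with each control period).
- get_image(name): name is "scene" or "top" or "wrist"; returns a dict with "image" (384x512x3 uint8, blue, green, red), "range_z" (384x512 float32, m along the optical axis (not along the pixel's ray), 0 where there is no reading), "intrinsics" (3x3 intrinsics, pixels), "camera_from_world" (4x4, takes a point from world to camera coordinates). Camera axes: x right, y down, z forward; pixel columns grow to the right and rows downward; lengths in m; the calibration is good to about 2 mm. A picture is of the moment at which its call begins.
- hand_in(): hands the job in; it is judged then, once.
The state is a dict: "clock": time; "joint_pos": joint angles; "joint_velocities": joint speeds; "joint_efforts": joint torques, N m; "position": TCP position; "tool_rot": TCP orientation; "contact_force": force on the tool from outside, world axes, zero at the start; "moment": the same for the moment, N m; "finger_gap": finger opening in m; "grip_force": force on a finger pad.
Only numpy, scipy, OpenCV 4.12 (cv2) and the standard library are available. Lean on these libraries where they do the work, as an engineer would, in place of code of your own. Each camera call takes 0.05 s, during which the arm holds its last target. There are 200 camera calls.

TASK

The long slat in the screw clamp is done on this side: back the screw off by less than half a turn so that its pad lets go, turn the slat about a quarter turn on the anvil, still centred under the pad, until it points straight over the front edge of the clamp's square foot (the edge towards the robot), square to that edge, for the next pass, and screw it down fully tight again. Then clear the bench for that pass: pull the drawer of the small chest open, lay every finished short slat in it and push the drawer fully shut. Leave the other things where they are.

Things in the scene. Friction and masses are not known exactly. Their poses are not given: they have to be found in the camera images.
- clamp: green screw clamp fixed to the bench. Origin on the bench under the screw axis; front is -x, left +y, z up. On the axis a round steel anvil, radius 32 mm, top at z = 30 mm, carries the long slat; square foot, sides 140 mm along x and y, 12 mm high. The slat comes from lying along y to lie along x by turning counterclockwise seen from above: its left end comes round to the front (the column stops the other way)
- clamp_column (a point): top of the clamp's column (24 mm square), 92 mm above the bench at x = +70, y = +70 mm of the clamp. An arm 22 mm wide, 75 to 95 mm high, runs from it to the screw axis, ending in a boss of radius 16 mm, 69 to 97 mm high
- screw (a joint): turn of the clamp screw, rad; grows counterclockwise seen from above (backing off), about 0 when tight, range -0.25 to 4.0. Quick thread: handle and pad rise 4 mm per rad. The pad is sprung: it presses with about 20 N at 0, 20 N less per rad, and is off the slat from about 1.0 up. The screw stays where it is left; turning it takes about 0.2 N m
- screw_grip (a point): middle of the black handle bar on top of the screw, on its axis, 128 mm above the bench when tight. The bar is 60 mm long along this point's x, 14 mm thick along its y, 30 mm high (20 mm below the point to 10 mm above); it turns and rises with the screw. Below it: a hub of radius 13 mm, then the arm
- pad: black rubber pad at the foot of the screw, radius 15 mm, presses on the long slat
- work: long dark wooden slat in the clamp, loose once the pad is off: 34 mm wide (x), 240 mm long (y), 12 mm thick; origin at the centre of its underside, 30 mm above the bench; both ends overhang freely. It starts along the clamp's y or up to 0.5 rad counterclockwise of that; finally its y lies along the clamp's x, either end first
- chest_drawer0 (a joint): how far the drawer is open, m: 0 shut, 0.134 fully open; it slides towards the chest's front with about 1 N of friction
- chest_drawer0_handle (a point): middle of the drawer's handle, a steel bar 11 mm thick and 115 mm long along this point's y, 45 mm in front of the drawer front, 70 mm above the bench (chest top 93 mm). The drawer opens along this point's -x
- drawer_floor (a point): centre of the drawer's inner floor (-x to the front, z up), 30 mm above the bench. Inside 155 mm along x, 188 mm along y; walls 6 mm thick, 41 mm above the floor; drawer front 15 mm thick, to 61 mm above the floor. Fully open, x = -78 to +45 mm is free from above, the rest is under the chest's top
- slat_a: finished short slat, dark wood, 43 mm (x) by 146 mm (y), 12 mm thick, lying on the bench; origin at the centre of its underside. May be absent
- slat_b: finished short slat just like slat_a. May be absent
- slat_c: finished short slat, dark wood, 37 mm (x) by 150 mm (y), 9 mm thick; origin at the centre of its underside. May be absent
- wax_tin: round tin, 67 mm across, 37 mm high, to be left alone
- pad_block: pale rounded wooden sanding block, 72 x 84 x 34 mm, to be left alone
- screwdriver: screwdriver with amber handle, 156 mm long, lying on the bench, to be left alone

How it is judged (in metres and radians):
On the way, in this order (a step that is already met when the one before it is completed fails the run):
1. the screw is backed off so far that the pad no longer presses on the long slat (value of joint screw above 0.8 rad and contact force between pad and work below 1 N), for 0.2 s.
2. with the pad off, the long slat is turned to lie along the clamp's front-to-back line, centred on the anvil (angle between the y axis of work and the x axis of clamp, either way round below 0.12 rad and horizontal distance between work and clamp below 0.02 m and contact force between pad and work below 1 N), for 0.2 s.
3. the screw is tight again on the turned slat (angle between the y axis of work and the x axis of clamp, either way round below 0.12 rad and horizontal distance between work and clamp below 0.02 m and value of joint screw below 0.3 rad and contact force between pad and work above 12 N), for 0.2 s.
At the end, for the whole second after the job is handed in: long slat on the anvil within 20 mm of the screw axis, along the clamp's front-to-back line within 0.12 rad; screw at 0.3 rad or less, pad pressing over 12 N; every short slat present lies inside the drawer below its rim; drawer shut to within 8 mm (all of step 3 and height (world z) of work below 0.036 m and value of joint chest_drawer0 below 0.008 m and x of slat_a in the frame of drawer_floor between -0.08 and 0.08 m and y of slat_a in the frame of drawer_floor between -0.09 and 0.09 m and z of slat_a in the frame of drawer_floor between -0.006 and 0.045 m and x of slat_b in the frame of drawer_floor between -0.08 and 0.08 m and y of slat_b in the frame of drawer_floor between -0.09 and 0.09 m and z of slat_b in the frame of drawer_floor between -0.006 and 0.045 m and x of slat_c in the frame of drawer_floor between -0.08 and 0.08 m and y of slat_c in the frame of drawer_floor between -0.09 and 0.09 m and z of slat_c in the frame of drawer_floor between -0.006 and 0.045 m); the robot touches nothing.
It fails at once if the screw is backed off by more than half a turn (value of joint screw above 3.14 rad).
It fails at once if the long slat is pulled out of the clamp (more than 40 mm off the axis) (horizontal distance between work and clamp above 0.04 m).
It fails at once if the tin is moved by more than 40 mm (distance of wax_tin from where it was at the start of the episode above 0.04 m).
It fails at once if the sanding block is moved by more than 40 mm (distance of pad_block from where it was at the start of the episode above 0.04 m).
It fails at once if the screwdriver is moved by more than 40 mm (distance of screwdriver from where it was at the start of the episode above 0.04 m).
Of slat_a, slat_b, slat_c only 2 to 3 are there at a start; the rules pass over those that are not, and their reading is None.
At some moment in a run one of slat_a, slat_b, slat_c may be knocked a few centimetres aside while the robot is not near it.
Once in a run the grip may slacken for a moment while it holds something.
It also fails if it takes over 192 s, if anything falls off the work surface, if the arm or the gripper's body presses on something with over 40 N, if the wrist force passes 120 N, or if a joint passes its speed limit or range.

## Working session

There is one attempt and no reset: what is moved stays moved. The work goes in short steps, Python scripts to look and compute and a shell command to move; the robot and the scene stay as the last step left them, time stands still between calls to the robot, and variables do not carry over. Pictures are saved under pics/ and viewed, at most 14 in all, crops included, and the job is handed in when it is done.

```bash
ls; mkdir -p pics; cat > h.py <<'E'
import numpy as np,cv2
from rig import observe,get_image,hand_in
def pts(g):
    K=g["intrinsics"];z=g["range_z"];T=np.linalg.inv(g["camera_from_world"])
    v,u=np.mgrid[:z.shape[0],:z.shape[1]]
    c=np.stack([(u-K[0,2])*z/K[0,0],(v-K[1,2])*z/K[1,1],z],-1)
    w=c@T[:3,:3].T+T[:3,3]; w[z==0]=np.nan
    return w
def st():
    o=observe();R=np.array(o["tool_rot"])
    print("t",o["clock"],"p",np.round(o["position"],4),"F",np.round(o["contact_force"],1),"gap",round(o["finger_gap"],4),"grip",o["grip_force"],"y",np.round(R[:,1],3),"z",np.round(R[:,2],3),"j",np.round(o["joint_pos"],1))
E
python3 - <<'E'
from h import *
a=get_image("top");b=get_image("scene")
cv2.imwrite("pics/top.png",a["image"]);cv2.imwrite("pics/scene.png",b["image"])
np.savez("top0.npz",im=a["image"],w=pts(a));np.savez("sc0.npz",im=b["image"],w=pts(b))
for g in(a,b):print(g["intrinsics"],np.linalg.inv(g["camera_from_world"]).round(3))
st()
E
```

```text
pics
[[429.20732325   0.         253.08592252]
 [  0.         429.20732325 200.64589173]
 [  0.           0.           1.        ]] [[ 2.900e-02 -9.960e-01  8.200e-02  4.620e-01]
 [-1.000e+00 -2.900e-02  4.000e-03 -1.410e-01]
 [-1.000e-03 -8.200e-02 -9.970e-01  1.286e+00]
 [ 0.000e+00  0.000e+00  0.000e+00  1.000e+00]]
[[449.35716795   0.         260.55786045]
 [  0.         449.35716795 194.69292843]
 [  0.           0.           1.        ]] [[ 0.87  -0.338  0.359  0.012]
 [-0.493 -0.583  0.645 -1.092]
 [-0.008 -0.739 -0.674  1.096]
 [ 0.     0.     0.     1.   ]]
t 0.1 p [0.2087 0.5886 0.247 ] F [-1.2 -0.5  0.1] gap 0.0878 grip 0.0 y [ 0.334  0.942 -0.001] z [-0.    -0.001 -1.   ] j [69.4 24.3 93.4 -0.  62.4 -1.1]
```

View pics/top.png

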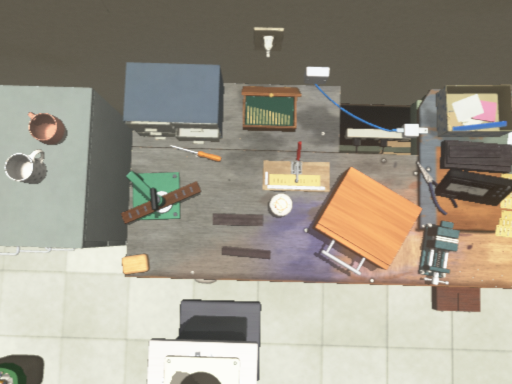

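View pics/scene.png

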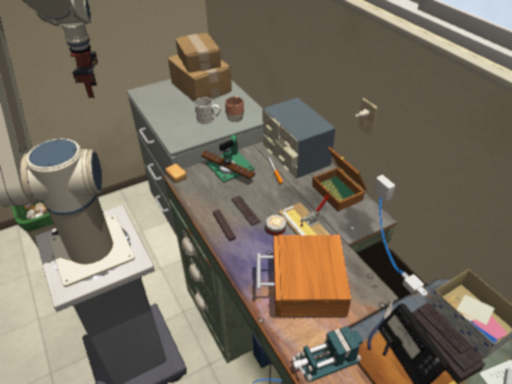

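The top view shows the clamp near (155,197) with the slat running (123,217)-(200,187). The chest is at (368,220) with its handle at (343,260). Two short slats lie at (238,220) and (246,253), the tin at (280,204), the block at (135,264) and the screwdriver at (197,153). Next I'll measure these.

```bash
python3 - <<'E'
from h import *
d=np.load("top0.npz");w=d["w"];im=d["im"]
def rect(name,roi,zlo,zhi,cond=None):
    u0,v0,u1,v1=roi;m=np.zeros(w.shape[:2],bool);m[v0:v1,u0:u1]=1
    m&=(w[...,2]>zlo)&(w[...,2]<zhi)
    if cond is not None:m&=cond
    p=w[m]
    if len(p)<5:print(name,len(p));return
    r=cv2.minAreaRect((p[:,:2]*1000).astype(np.float32))
    print(name,len(p),"c",np.round(r[0],1),"size",np.round(r[1],1),"ang",round(r[2],1),"z",np.round(np.median(p[:,2]),4))
hsv=cv2.cvtColor(im,cv2.COLOR_BGR2HSV)
g=(hsv[...,0]>60)&(hsv[...,0]<95)&(hsv[...,1]>80)
rect("slat1",(205,208,270,232),.006,.025)
rect("slat2",(215,240,278,265),.006,.025)
rect("work",(115,178,208,228),.034,.052)
rect("foot",(120,160,190,230),.005,.02,g)
rect("arm+col",(120,160,190,230),.08,.104)
rect("handle bar",(120,160,190,230),.112,.16)
rect("chest top",(300,150,430,275),.085,.1)
rect("chest handle",(310,235,370,285),.055,.08)
rect("tin",(262,188,300,222),.03,.045)
rect("block",(110,245,155,280),.025,.045)
print("bench",np.nanmedian(w[225:245,170:210,2]))
c1=cv2.resize(im[140:285,105:285],None,fx=4,fy=4,interpolation=cv2.INTER_CUBIC)
cv2.imwrite("pics/c1.png",c1)
E
```

```text
slat1 537 c [505.4 -92.6] size [ 60.3 184.6] ang 3.1 z 0.0096
slat2 434 c [ 415.7 -117. ] size [ 65.9 180.5] ang 0.0 z 0.0122
work 856 c [581.7 143.6] size [109.3 239.8] ang 22.0 z 0.0425
foot 967 c [572.9 153.8] size [136.5 135.8] ang 3.8 z 0.0125
arm+col 274 c [587.1 166.9] size [125.9  24.7] ang 50.7 z 0.0951
handle bar 150 c [554.1 132.7] size [57.7 15.8] ang 8.7 z 0.1372
chest top 5935 c [ 558.3 -396.4] size [376.4 201. ] ang 60.6 z 0.0933
chest handle 288 c [ 415.2 -395.2] size [136.4  50.9] ang 60.5 z 0.0743
tin 407 c [ 557.1 -217.7] size [64.8 64.7] ang 0.0 z 0.0366
block 445 c [371.5 202.4] size [51.6 75.1] ang 9.8 z 0.0335
bench 0.000695862176132156
```

View pics/c1.png

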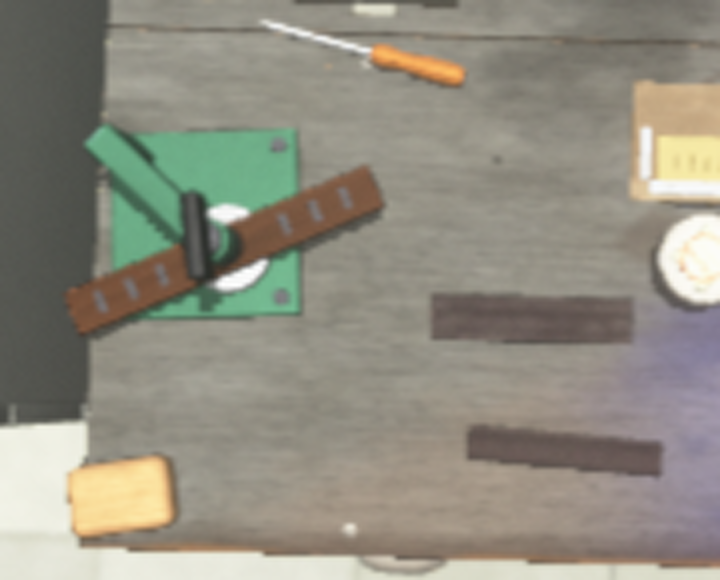

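The crop shows the anvil off the foot's centre, so the axis is at the black bar, crop (197,235). The slat runs (75,312)-(378,185) in the crop, and there are two short slats. I'll refine these with masks.

```bash
python3 - <<'E'
from h import *
d=np.load("top0.npz");w=d["w"];im=d["im"];hsv=cv2.cvtColor(im,cv2.COLOR_BGR2HSV);H,S,V=[hsv[...,i].astype(int) for i in range(3)]
print("hsv slat",hsv[220,238],hsv[253,246],"bench",hsv[235,220],"chest",hsv[215,370],"work",hsv[211,135])
T=np.linalg.inv(get_image("top")["camera_from_world"]);K=get_image("top")["intrinsics"]
def plane(uv,z):
    r=np.c_[(uv-[K[0,2],K[1,2]])/K[0,0],np.ones(len(uv))]@T[:3,:3].T
    return T[:3,3]+r*((z-T[2,3])/r[:,2])[:,None]
def rect(name,roi,m,z):
    u0,v0,u1,v1=roi;k=np.zeros(im.shape[:2],np.uint8);k[v0:v1,u0:u1]=m[v0:v1,u0:u1]
    n,l,s,c=cv2.connectedComponentsWithStats(k);i=1+np.argmax(s[1:,4]);k=l==i
    v,u=np.nonzero(k);p=plane(np.c_[u,v].astype(float),z)[:,:2]*1000
    r=cv2.minAreaRect(p.astype(np.float32));q=p-p.mean(0);e,U=np.linalg.eigh(np.cov(q.T));a=U[:,1]
    print(name,len(p),"mean",p.mean(0).round(1),"rect",np.round(r[0],1),np.round(r[1],1),"pca ang",round(np.degrees(np.arctan2(a[1],a[0])),1),"len",np.round(np.sqrt(12*e),1),"zmed",np.nanmedian(w[k][:,2]).round(4))
rect("slat1",(205,208,270,232),V<75,.011)
rect("slat2",(215,240,278,265),V<75,.011)
rect("work",(115,178,208,228),(w[...,2]>.034)&(w[...,2]<.052)&(H<20)&(S>90),.042)
rect("workL",(115,195,150,228),(w[...,2]>.034)&(w[...,2]<.052)&(H<20)&(S>90),.042)
rect("workR",(168,178,208,212),(w[...,2]>.034)&(w[...,2]<.052)&(H<20)&(S>90),.042)
rect("bar",(140,180,170,215),(w[...,2]>.115)&(w[...,2]<.16),.138)
rect("chest",(300,150,430,275),(H<18)&(S>150)&(w[...,2]>.085),.093)
rect("handle",(310,235,370,285),(S<60)&(w[...,2]>.05)&(w[...,2]<.085),.075)
E
python3 -m handwheel '[[[0,0,0],[0,0,-1],1],[[0.5,-1,0],[0,0,-1],1],[[1,-1,0],[0,0,-1],1],[[1,-1,0],[0,0,-1],1],[[1,-1,0],[0,0,-1],1],[[1,-1,0],[0,0,-1],1],[[1,-1,0],[0,0,-1],1],[[1,-1,0],[0,0,-1],1]]'
```

```text
hsv slat [  7  42 109] [  8  46 105] bench [ 23  26 157] chest [ 15 136 243] work [ 11 113 120]
clock: 1.2
position: [0.47, 0.3076, 0.2477]
tool_rot: [[0.171, 0.985, 0.0], [0.985, -0.171, 0.0], [0.0, 0.0, -1.0]]
contact_force: [0.9, 0.7, 0.2]
finger_gap: 0.0878
grip_force: 0.0Traceback (most recent call last):
  File "<stdin>", line 14, in <module>
  File "<stdin>", line 10, in rect
    return _wrapfunc(a, 'argmax', axis=axis, out=out, **kwds)
    return bound(*args, **kwds)
ValueError: attempt to get argmax of an empty sequence
```

```bash
cat >> h.py <<'E'
def plane(g,uv,z):
    K=g["intrinsics"];T=np.linalg.inv(g["camera_from_world"])
    r=np.c_[(uv-[K[0,2],K[1,2]])/K[0,0],np.ones(len(uv))]@T[:3,:3].T
    return T[:3,3]+r*((z-T[2,3])/r[:,2])[:,None]
def rect(name,g,w,roi,m,z):
    u0,v0,u1,v1=roi;k=np.zeros(m.shape,np.uint8);k[v0:v1,u0:u1]=m[v0:v1,u0:u1]
    n,l,s,c=cv2.connectedComponentsWithStats(k)
    if n<2:print(name,"none");return
    k=l==1+np.argmax(s[1:,4]);v,u=np.nonzero(k);p=plane(g,np.c_[u,v].astype(float),z)[:,:2]*1000
    r=cv2.minAreaRect(p.astype(np.float32));e,U=np.linalg.eigh(np.cov((p-p.mean(0)).T));a=U[:,1]
    print(name,len(p),"mean",p.mean(0).round(1),"rect",np.round(r[0],1),np.round(r[1],1),"ang",round(np.degrees(np.arctan2(a[1],a[0])),1),"len",np.round(np.sqrt(12*e),1),"z",np.nanmedian(w[k][:,2]).round(4))
def hsv(im):
    h=cv2.cvtColor(im,cv2.COLOR_BGR2HSV).astype(int);return h[...,0],h[...,1],h[...,2]
E
cat > m1.py <<'E'
from h import *
d=np.load("top0.npz");w=d["w"];im=d["im"];H,S,V=hsv(im);g=get_image("top");z=w[...,2]
rect("slat1",g,w,(205,208,270,232),(V<130)&(S>32),.011)
rect("slat2",g,w,(215,240,278,265),(V<130)&(S>32),.011)
wk=(z>.034)&(z<.052)&(H<20)&(S>90)
rect("workL",g,w,(115,195,150,228),wk,.042)
rect("workR",g,w,(168,178,208,212),wk,.042)
rect("bar",g,w,(140,180,170,215),(z>.115)&(z<.16),.138)
rect("chest",g,w,(300,150,430,275),(H<22)&(S>100)&(z>.085),.093)
rect("handle",g,w,(310,235,370,285),(S<60)&(z>.05)&(z<.085),.075)
E
python3 m1.py
```

```text
slat1 548 mean [509.4 -90.1] rect [509.7 -90.8] [ 33.8 145.8] ang 90.2 len [ 33.2 146.1] z 0.0093
slat2 418 mean [ 413.5 -115.3] rect [ 413.2 -117.8] [141.   27.1] ang 86.2 len [ 25.7 138.9] z 0.0123
workL 271 mean [519.3 203.9] rect [521.1 200.2] [33.4 88.5] ang 116.8 len [34.8 86.9] z 0.0427
workR 301 mean [580.8  69.1] rect [580.7  71.2] [ 32.1 100.8] ang 116.0 len [ 33.1 101.1] z 0.0426
bar 147 mean [554.3 129.9] rect [554.2 129.8] [58.6 18.2] ang -169.8 len [18.1 59.3] z 0.1374
chest 5934 mean [ 521.6 -458.5] rect [ 522.3 -458.4] [230.5 200.2] ang 60.7 len [199.9 229.9] z 0.0933
handle 254 mean [ 403.3 -391.2] rect [ 413.2 -396.7] [125.4  49. ] ang 60.9 len [ 46.4 140. ] z 0.0746
```

```bash
python3 -m handwheel '[[[0.3,-0.6,0],[0,0,-1],1],[[0.3,-0.6,0],[0,0,-1],1],[[0.3,-0.6,0],[0,0,-1],1],[[0.3,-0.6,0],[0,0,-1],1],[[0.3,-0.6,0],[0,0,-1],1],[[0.3,-0.7,0],[0,0,-1],1],[[0.3,-0.7,0],[0,0,-1],1],[[0,0,0],[0,0,0],1]]'
python3 - <<'E'
from h import *
st();g=get_image("wrist");w=pts(g);cv2.imwrite("pics/w1.png",g["image"])
z=w[...,2];rect("bar",g,w,(0,0,512,384),(z>.125)&(z<.145),.138)
H,S,V=hsv(g["image"]);rect("bardark",g,w,(0,0,512,384),(V<60)&(z>.125)&(z<.145),.138)
E
```

```text
clock: 2.25
position: [0.5533, 0.1318, 0.2475]
tool_rot: [[0.984, 0.18, -0.0], [0.18, -0.984, -0.0], [-0.0, 0.0, -1.0]]
contact_force: [0.3, 0.2, -0.3]
finger_gap: 0.0877
grip_force: 0.0
t 2.25 p [0.5533 0.1318 0.2475] F [ 0.3  0.2 -0.3] gap 0.0877 grip 0.0 y [ 0.18  -0.984  0.   ] z [-0. -0. -1.] j [ 12.2  19.6 100.6  -0.   59.8  91.8]
bar 926 mean [557.2 137. ] rect [556.3 136.9] [60.8 13.8] ang -171.7 len [13.7 59.9] z 0.139
bardark 680 mean [554.8 136.7] rect [556.7 136.8] [59.9 13.5] ang -170.5 len [14.1 58.9] z 0.1389
```

View pics/w1.png

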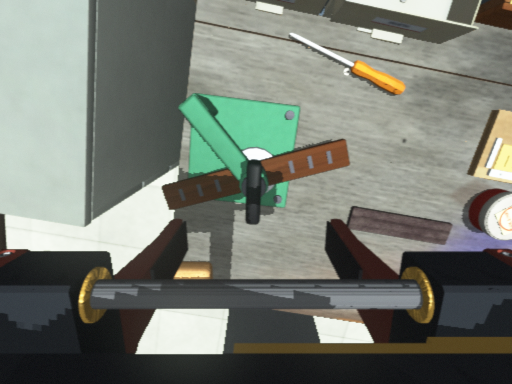

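The wrist view shows the bar at (253,192), between the fingers. It measures 60 x 14 mm with its top at 139 mm, as expected for a tight screw. Now descending.

```bash
python3 -m handwheel '[[[0.07,0.1,-0.4],[0,0,0],1],[[0,0,-0.4],[0,0,0],1],[[0,0,-0.5],[0,0,0],0.3],[[0,0,-0.5],[0,0,0],0],[[0,0,-0.5],[0,0,0],0],[[0,0,-0.45],[0,0,0],0],[[0,0,0],[0,0,0],0]]' 25
python3 -m handwheel '[[[0,0,0],[0,0,0],-0.5],[[0,0,0],[0,0,0],-0.6],[[0,0,0],[0,0,0],-0.7],[[0,0,0],[0,0,0],-1],[[0,0,0],[0,0,0],-1]]' 25
```

```text
clock: 3.18
position: [0.5542, 0.1372, 0.1356]
tool_rot: [[0.983, 0.183, -0.004], [0.183, -0.983, -0.001], [-0.004, 0.0, -1.0]]
contact_force: [-0.2, 0.0, -0.1]
finger_gap: 0.0449
grip_force: 0.0
clock: 3.8
position: [0.5566, 0.1356, 0.1385]
tool_rot: [[0.983, 0.182, 0.002], [0.182, -0.983, -0.002], [0.002, 0.002, -1.0]]
contact_force: [0.4, -8.0, 3.3]
finger_gap: 0.0142
grip_force: 25.0
```

```bash
python3 -m handwheel '[[[0,-0.03,0.02],[0,0,0.5],-1],[[0,0,0.02],[0,0,1],-1],[[0,0,0.02],[0,0,1],-1],[[0,0,0.02],[0,0,1],-1],[[0,0,0.02],[0,0,1],-1],[[0,0,0],[0,0,0],-1]]' 25
python3 -m handwheel '[[[0,0,0.02],[0,0,1],-1],[[0,0,0.02],[0,0,1],-1],[[0,0,0.02],[0,0,1],-1],[[0,0,0.02],[0,0,1],-1],[[0,0,0],[0,0,0.5],-1],[[0,0,0],[0,0,0],-1]]' 25
```

```text
clock: 4.55
position: [0.5559, 0.1363, 0.1417]
tool_rot: [[0.568, 0.823, 0.001], [0.823, -0.568, 0.001], [0.001, 0.0, -1.0]]
contact_force: [1.1, 4.7, -4.8]
finger_gap: 0.0137
grip_force: 25.0
clock: 5.3
position: [0.5546, 0.1366, 0.1448]
tool_rot: [[-0.178, 0.984, -0.002], [0.984, 0.178, 0.001], [0.001, -0.002, -1.0]]
contact_force: [-3.5, 6.1, -1.4]
finger_gap: 0.0143
grip_force: 25.0
```

```bash
python3 -m handwheel '[[[0,0,0],[0,0,0],0],[[0,0,0],[0,0,0],0],[[0,0,0.4],[0,0,0],0],[[0,0,0.8],[0,0,0],0],[[-0.5,0.5,1],[0,0,0],0.3],[[-0.7,0.8,0.3],[0,0,0.5],0.3],[[0,0.5,0],[0,0,1],0.3],[[0,0,0],[0,0,0],0.3]]'
python3 - <<'E'
from h import *
st()
g=get_image("wrist");w=pts(g);z=w[...,2];H,S,V=hsv(g["image"]);cv2.imwrite("pics/w2.png",g["image"])
wk=(z>.034)&(z<.052)&(H<20)&(S>60)
rect("work wrist",g,w,(0,0,512,384),wk,.042)
rect("bar wrist",g,w,(0,0,512,384),(z>.125)&(z<.155),.144)
g=get_image("top");w=pts(g);z=w[...,2];H,S,V=hsv(g["image"])
wk=(z>.034)&(z<.052)&(H<20)&(S>90)
rect("workL",g,w,(115,195,150,228),wk,.042)
rect("workR",g,w,(168,178,208,212),wk,.042)
E
```

```text
clock: 6.3
position: [0.5079, 0.2088, 0.2463]
tool_rot: [[-0.43, 0.903, 0.002], [0.903, 0.43, 0.001], [-0.0, 0.002, -1.0]]
contact_force: [0.2, -0.7, -0.4]
finger_gap: 0.057
grip_force: 0.0
t 6.3 p [0.5079 0.2088 0.2463] F [ 0.2 -0.7 -0.4] gap 0.057 grip 0.0 y [0.903 0.43  0.002] z [ 0.002  0.001 -1.   ] j [ 21.1  17.9 103.2  -0.   58.7  -4.4]
work wrist 2109 mean [525.9 190.4] rect [539.8 162.5] [ 32.8 180.5] ang 111.8 len [ 33.9 141.3] z 0.0431
bar wrist 502 mean [548.3 156.4] rect [548.8 156.5] [16.7 35.9] ang 101.4 len [16.1 33. ] z 0.1443
workL 264 mean [518.9 203.6] rect [520.2 201. ] [33.8 86. ] ang 117.1 len [34.3 84.2] z 0.0426
workR 303 mean [580.9  69. ] rect [580.6  71.3] [ 32.1 100.4] ang 116.4 len [ 33.3 100.1] z 0.0425
```

View pics/w2.png

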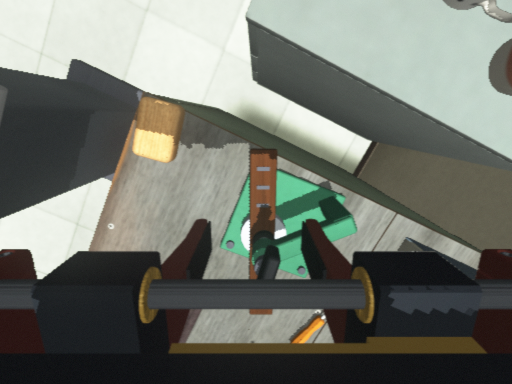

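The wrist view shows the slat's left end at (263,150), vertical between the fingers. The handle has turned, and the counter is at upper right. I'll check the counter's clearance before descending.

```bash
python3 - <<'E'
import numpy as np
w=np.load("top0.npz")["w"]
for v in(150,180,200,220,240):print([w[v,u].round(3).tolist() for u in(80,90,97,103,110)])
E
```

```text
[[0.71, 0.403, -0.02], [0.715, 0.38, -0.041], [0.726, 0.378, -0.095], [0.737, 0.378, -0.147], [0.75, 0.376, -0.212]]
[[0.617, 0.396, -0.018], [0.621, 0.377, -0.048], [0.63, 0.379, -0.112], [0.636, 0.377, -0.163], [0.646, 0.379, -0.239]]
[[0.555, 0.392, -0.019], [0.559, 0.378, -0.061], [0.564, 0.378, -0.12], [0.569, 0.378, -0.176], [0.575, 0.376, -0.242]]
[[0.494, 0.386, -0.013], [0.497, 0.379, -0.073], [0.499, 0.377, -0.127], [0.501, 0.377, -0.183], [0.504, 0.376, -0.254]]
[[0.434, 0.385, -0.02], [0.434, 0.377, -0.078], [0.433, 0.379, -0.144], [0.433, 0.377, -0.195], [0.432, 0.38, -0.277]]
```

```bash
python3 -m handwheel '[[[0.13,0.3,-0.8],[0,0,0.1],0.3],[[0,0,-0.9],[0,0,0],0.3],[[0,0,-0.9],[0,0,0],0.3],[[0,0,-0.9],[0,0,0],0.3],[[0,0,-0.9],[0,0,0],0.3],[[0,0,-0.55],[0,0,0],0.3],[[0,0,0],[0,0,0],0.3]]'
python3 -m handwheel '[[[0,0,0],[0,0,0],-0.1],[[0,0,0],[0,0,0],-0.2],[[0,0,0],[0,0,0],-0.3],[[0,0,0],[0,0,0],-0.4],[[0,0,0],[0,0,0],-0.4]]' 10
```

```text
clock: 7.28
position: [0.5119, 0.2184, 0.0452]
tool_rot: [[-0.443, 0.897, -0.004], [0.897, 0.443, -0.002], [0.0, -0.004, -1.0]]
contact_force: [-0.8, -0.7, 0.7]
finger_gap: 0.057
grip_force: 0.0
clock: 7.9
position: [0.5133, 0.22, 0.0473]
tool_rot: [[-0.446, 0.895, 0.001], [0.895, 0.446, 0.0], [-0.0, 0.001, -1.0]]
contact_force: [1.0, 0.3, 0.6]
finger_gap: 0.0345
grip_force: 9.8
```

```bash
python3 -m handwheel '[[[-0.349,-0.215,0],[0,0,1],-0.4],[[-0.306,-0.273,0],[0,0,1],-0.4],[[-0.254,-0.322,0],[0,0,1],-0.4],[[0,0,0],[0,0,0],-0.4]]' 10
python3 -m handwheel '[[[-0.194,-0.361,0],[0,0,1],-0.4],[[-0.129,-0.389,0],[0,0,1],-0.4],[[-0.059,-0.406,0],[0,0,1],-0.4],[[0,-0.287,0],[0,0,0.7],-0.4],[[0,0,0],[0,0,0],-0.4],[[0,0,0],[0,0,0],-0.4]]' 10
python3 - <<'E'
from h import *
st()
g=get_image("top");cv2.imwrite("pics/t2.png",cv2.resize(g["image"][150:270,100:250],None,fx=5,fy=5,interpolation=cv2.INTER_CUBIC));w=pts(g);z=w[...,2];H,S,V=hsv(g["image"])
wk=(z>.034)&(z<.052)&(H<20)&(S>90)
rect("work",g,w,(115,150,208,260),wk,.042)
gm=((H>60)&(H<95)&(S>80)&(z<.02)&(z>.005)).astype(np.uint8)
v,u=np.nonzero(gm[150:230,115:195]);
for nm,a,s in(("right",1,1),("left",-1,1)):
    e=[]
    for r in range(172,222):
        c=np.nonzero(gm[r,115:195])[0]
        if len(c)>10:e.append((c.max() if a>0 else c.min(),r-0))
    e=np.array([(x+115,y) for x,y in e],float);P=plane(g,e,.012)
    l=cv2.fitLine(P[:,:2].astype(np.float32),cv2.DIST_HUBER,0,.01,.01).ravel();print(nm,l,np.degrees(np.arctan(l[1]/l[0])),len(P))
E
```

```text
clock: 8.4
position: [0.4757, 0.187, 0.0469]
tool_rot: [[-0.832, 0.554, -0.001], [0.554, 0.832, -0.0], [0.001, -0.001, -1.0]]
contact_force: [-2.1, -0.1, 1.3]
finger_gap: 0.0339
grip_force: 10.0
clock: 9.15
position: [0.4616, 0.1301, 0.0469]
tool_rot: [[-0.998, -0.056, 0.0], [-0.056, 0.998, 0.0], [-0.0, 0.0, -1.0]]
contact_force: [0.0, -1.0, 0.1]
finger_gap: 0.034
grip_force: 10.0
t 9.15 p [0.4616 0.1301 0.0469] F [ 0.  -1.   0.1] gap 0.034 grip 10.000509917736053 y [-0.056  0.998  0.   ] z [ 0.  0. -1.] j [ 14.3  32.2 117.3  -0.   30.5 -78.9]
work 298 mean [625.1 136.8] rect [622.5 137.9] [100.6  29.3] ang -175.2 len [ 31.8 103.8] z 0.044
right [0.99904317 0.04373476 0.5884653  0.08902127] 2.5066166 40
left [ 0.9897161  -0.14304557  0.577284    0.21484788] -8.224118 40
```

View pics/t2.png

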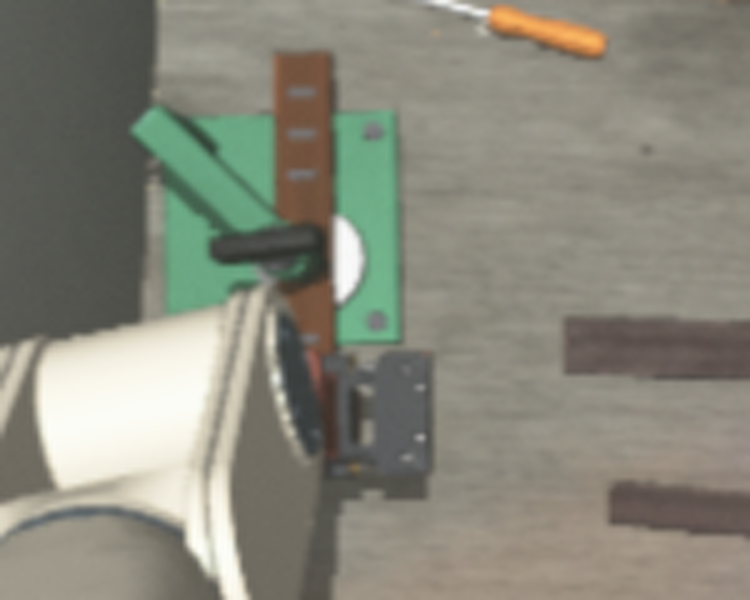

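The view shows the slat (crop x=303) standing square over the foot's front edge, centred on the anvil. I'll release it and return to the handle.

```bash
python3 -m handwheel '[[[0,0,0],[0,0,0],0.2],[[0,0,0],[0,0,0],0.3],[[0,0,0.6],[0,0,0],0.3],[[0,0,1],[0,0,0],0.3],[[0,0,1],[0,0,-1],0.3],[[0,0,1],[0,0,-1],0.3],[[0,0,1],[0,0,-1],0.3],[[0,0,0.4],[0,0,-1],0.3]]'
python3 -m handwheel '[[[0.6,0.05,0],[0,0,-1],0.3],[[0.6,0.05,0],[0,0,-1],0.3],[[0.6,0.05,0],[0,0,-1],0.3],[[0.55,0,0],[0,0,-1],0.3],[[0,0,0],[0,0,-0.3],0.3],[[0,0,0],[0,0,0],0.3]]'
python3 - <<'E'
from h import *
st();g=get_image("wrist");w=pts(g);z=w[...,2]
rect("bar",g,w,(0,0,512,384),(z>.125)&(z<.155),.144)
H,S,V=hsv(g["image"]);wk=(z>.034)&(z<.052)&(H<20)&(S>60);rect("work",g,w,(0,0,512,384),wk,.042)
E
```

```text
clock: 10.2
position: [0.462, 0.1301, 0.2493]
tool_rot: [[-0.8, 0.6, 0.003], [0.6, 0.8, 0.001], [-0.002, 0.003, -1.0]]
contact_force: [-0.2, 0.0, -0.1]
finger_gap: 0.0571
grip_force: 0.0
clock: 10.95
position: [0.555, 0.1358, 0.2465]
tool_rot: [[-0.182, 0.983, -0.001], [0.983, 0.182, -0.0], [0.0, -0.001, -1.0]]
contact_force: [-0.1, 1.0, -0.1]
finger_gap: 0.0569
grip_force: 0.0
t 10.95 p [0.555  0.1358 0.2465] F [-0.1  1.  -0.1] gap 0.0569 grip 0.0 y [ 0.983  0.182 -0.001] z [-0.001 -0.    -1.   ] j [ 12.6  19.9 100.3   0.   59.9   2.1]
bar 3138 mean [745.3 164. ] rect [743.1 159.6] [107.4  34.6] ang 89.9 len [29.  99.2] z 0.1396
work 2090 mean [488.4 134.1] rect [492.1 133.8] [112.  35.] ang -175.7 len [ 35.5 106.4] z 0.043
```

```bash
python3 -m handwheel '[[[0,0,-0.5],[0,0,0],0],[[0,0,-0.5],[0,0,0],0],[[0,0,-0.5],[0,0,0],0],[[0,0,-0.6],[0,0,0],0],[[0,0,-0.45],[0,0,0],0],[[0,0,0],[0,0,0],0],[[0,0,0],[0,0,0],0]]'
python3 -m handwheel '[[[0,0,0],[0,0,0],-0.5],[[0,0,0],[0,0,0],-0.6],[[0,0,0],[0,0,0],-0.7],[[0,0,0],[0,0,0],-1],[[0,0,0],[0,0,0],-1]]' 25
python3 -m handwheel '[[[0,0,-0.02],[0,0,-0.5],-1],[[0,0,-0.02],[0,0,-1],-1],[[0,0,-0.02],[0,0,-1],-1],[[0,0,-0.02],[0,0,-1],-1],[[0,0,-0.02],[0,0,-1],-1],[[0,0,0],[0,0,0],-1]]' 30
python3 -m handwheel '[[[0,0,-0.02],[0,0,-1],-1],[[0,0,-0.02],[0,0,-1],-1],[[0,0,-0.02],[0,0,-1],-1],[[0,0,-0.02],[0,0,-1],-1],[[0,0,0],[0,0,-0.6],-1],[[0,0,0],[0,0,0],-1],[[0,0,0],[0,0,0],-1]]' 30
python3 -c "from h import *;print(observe()['moment'])"
```

```text
clock: 11.88
position: [0.5556, 0.1359, 0.1455]
tool_rot: [[-0.182, 0.983, 0.001], [0.983, 0.182, 0.0], [0.0, 0.001, -1.0]]
contact_force: [-0.5, -0.9, 0.2]
finger_gap: 0.0439
grip_force: 0.0
clock: 12.5
position: [0.5548, 0.1357, 0.1451]
tool_rot: [[-0.182, 0.983, -0.001], [0.983, 0.182, -0.0], [0.0, -0.001, -1.0]]
contact_force: [-4.5, -0.8, 4.6]
finger_gap: 0.0139
grip_force: 25.0
clock: 13.25
position: [0.5554, 0.1356, 0.1419]
tool_rot: [[0.569, 0.823, 0.0], [0.823, -0.569, -0.0], [0.0, 0.0, -1.0]]
contact_force: [-4.9, -2.1, 12.3]
finger_gap: 0.014
grip_force: 30.0
clock: 14.12
position: [0.5556, 0.1351, 0.1388]
tool_rot: [[0.986, 0.165, 0.001], [0.165, -0.986, -0.001], [0.001, 0.001, -1.0]]
contact_force: [-3.8, -4.2, 11.6]
finger_gap: 0.0138
grip_force: 30.0
[-0.81901809  0.77637558 -0.10428177]
```

```bash
python3 -m handwheel '[[[0,0,0],[0,0,0],0],[[0,0,0],[0,0,0],0],[[0,0,0.5],[0,0,0],0],[[0,0,1],[0,0,0],0],[[0,0,1],[0,0,0],0],[[0,0,0.3],[0,0,0],0],[[0,0,0],[0,0,0],0]]'
python3 - <<'E'
from h import *
st();g=get_image("wrist");w=pts(g);z=w[...,2];H,S,V=hsv(g["image"]);cv2.imwrite("pics/w3.png",g["image"])
rect("bar",g,w,(130,100,380,280),(z>.125)&(z<.155)&(V<80),.138)
wk=(z>.034)&(z<.052)&(H<20)&(S>60);rect("work",g,w,(0,0,512,384),wk,.042)
E
```

```text
clock: 15.0
position: [0.5553, 0.1358, 0.2496]
tool_rot: [[0.986, 0.165, 0.001], [0.165, -0.986, 0.0], [0.001, -0.0, -1.0]]
contact_force: [0.4, -0.2, -0.8]
finger_gap: 0.044
grip_force: 0.0
t 15.0 p [0.5553 0.1358 0.2496] F [ 0.4 -0.2 -0.8] gap 0.044 grip 0.0 y [ 0.165 -0.986 -0.   ] z [ 0.001  0.    -1.   ] j [ 12.5  19.6 100.2   0.   60.1  93.1]
bar 848 mean [556.9 137.1] rect [556.5 137. ] [59.6 13.8] ang -169.9 len [13.5 59.7] z 0.1391
work 2245 mean [625.5 140.1] rect [617.8 140.2] [115.4  33.5] ang -175.4 len [ 33.7 107.4] z 0.043
```

View pics/w3.png

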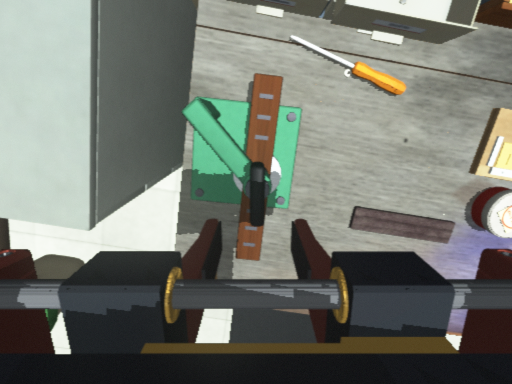

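The view shows the bar at (258,192), back at its starting angle, and the slat from (266,75) to (250,258), parallel to the foot's edges. On to the chest.

```bash
python3 -m handwheel '[[[-0.28,-0.94,0],[0,0,0.73],0],[[-0.28,-0.94,0],[0,0,0.73],0],[[-0.28,-0.94,0],[0,0,0.73],0],[[-0.28,-0.94,0],[0,0,0.73],0],[[-0.28,-0.94,0],[0,0,0.73],0],[[-0.28,-0.94,0],[0,0,0.73],0],[[-0.28,-0.94,0],[0,0,0.74],0]]'
python3 -m handwheel '[[[-0.28,-0.94,0],[0,0,0],0],[[-0.28,-0.94,0],[0,0,0],0],[[-0.28,-0.94,0],[0,0,0],0],[[-0.28,-0.94,0],[0,0,0],0],[[-0.28,-0.94,0],[0,0,0],0],[[-0.28,-0.94,0],[0,0,0],0],[[-0.28,-0.8,0],[0,0,0],0],[[0,0,0],[0,0,0],0]]'
python3 - <<'E'
from h import *
st();g=get_image("wrist");w=pts(g);z=w[...,2];H,S,V=hsv(g["image"]);cv2.imwrite("pics/w4.png",g["image"])
rect("handle",g,w,(0,0,512,384),(z>.06)&(z<.084)&(S<70),.0755)
g=get_image("top");w=pts(g);z=w[...,2];H,S,V=hsv(g["image"])
rect("slat1",g,w,(205,208,270,232),(V<130)&(S>32),.011)
rect("slat2",g,w,(215,240,278,265),(V<130)&(S>32),.011)
E
```

```text
clock: 15.92
position: [0.4754, -0.1283, 0.2477]
tool_rot: [[0.486, 0.874, -0.003], [0.874, -0.486, 0.001], [-0.001, -0.003, -1.0]]
contact_force: [0.9, -0.8, 0.2]
finger_gap: 0.044
grip_force: 0.0
clock: 16.92
position: [0.3971, -0.3861, 0.2476]
tool_rot: [[0.492, 0.87, -0.002], [0.87, -0.492, 0.002], [0.001, -0.003, -1.0]]
contact_force: [0.2, 0.4, -0.7]
finger_gap: 0.0434
grip_force: 0.0
t 16.925 p [ 0.3971 -0.3861  0.2476] F [ 0.2  0.4 -0.7] gap 0.0434 grip 0.0 y [ 0.87  -0.492 -0.003] z [-0.002  0.002 -1.   ] j [-45.4  18.4 102.4  -0.   59.4 -15.9]
handle 1428 mean [ 404.8 -385.6] rect [ 413.6 -394.2] [124.8  50.2] ang 60.0 len [ 48.2 140. ] z 0.0752
slat1 549 mean [509.4 -90.2] rect [509.5 -90.9] [ 33.9 146. ] ang 90.1 len [ 33.1 146.3] z 0.0096
slat2 414 mean [ 413.5 -115.1] rect [ 412.8 -117.7] [141.1  26.9] ang 86.1 len [ 25.5 138.2] z 0.0125
```

View pics/w4.png

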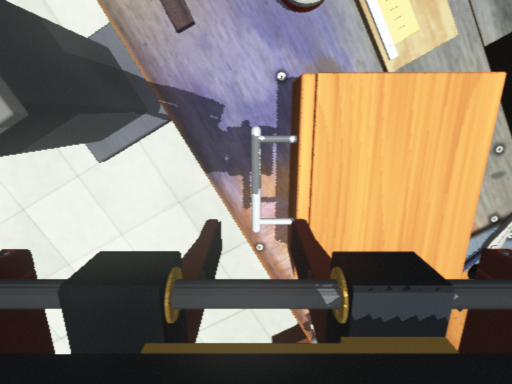

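The view shows the handle bar between (256,130) and (256,230), centred between the fingers at x=256. I'll descend, grip and pull.

```bash
python3 -m handwheel '[[[0,0,-0.8],[0,0,0],-0.1],[[0,0,-0.9],[0,0,0],-0.1],[[0,0,-0.9],[0,0,0],-0.1],[[0,0,-0.9],[0,0,0],-0.1],[[0,0,-0.8],[0,0,0],-0.1],[[0,0,0],[0,0,0],-0.1]]'
python3 -m handwheel '[[[0,0,0],[0,0,0],-0.5],[[0,0,0],[0,0,0],-0.6],[[0,0,0],[0,0,0],-0.7],[[0,0,0],[0,0,0],-1],[[0,0,0],[0,0,0],-1]]' 30
```

```text
clock: 17.77
position: [0.3974, -0.3823, 0.0753]
tool_rot: [[0.489, 0.873, -0.004], [0.873, -0.489, 0.004], [0.002, -0.006, -1.0]]
contact_force: [0.6, 0.3, 0.3]
finger_gap: 0.0396
grip_force: 0.0
clock: 18.4
position: [0.3972, -0.3843, 0.0784]
tool_rot: [[0.49, 0.872, -0.002], [0.872, -0.49, 0.002], [0.0, -0.003, -1.0]]
contact_force: [-5.3, 4.3, 7.5]
finger_gap: 0.0102
grip_force: 30.0
```

```bash
python3 -m handwheel '[[[-0.2,0.11,0],[0,0,0],-1],[[-0.4,0.225,0],[0,0,0],-1],[[-0.4,0.225,0],[0,0,0],-1],[[-0.4,0.225,0],[0,0,0],-1],[[-0.4,0.225,0],[0,0,0],-1],[[-0.4,0.225,0],[0,0,0],-1],[[-0.4,0.225,0],[0,0,0],-1],[[-0.33,0.185,0],[0,0,0],-1]]' 30
python3 -m handwheel '[[[0,0,0],[0,0,0],-1],[[0,0,0],[0,0,0],-0.1],[[0,0,0],[0,0,0],-0.1],[[0,0,0.5],[0,0,0],-0.1],[[0,0,1],[0,0,0],-0.1],[[0,0,1],[0,0,0],-0.1],[[0,0,1],[0,0,0],-0.1],[[0,0,0.8],[0,0,0],0]]'
```

```text
clock: 19.4
position: [0.281, -0.319, 0.0784]
tool_rot: [[0.49, 0.872, 0.001], [0.872, -0.49, -0.001], [-0.0, 0.002, -1.0]]
contact_force: [2.8, 3.6, 6.4]
finger_gap: 0.0103
grip_force: 30.0
clock: 20.4
position: [0.2812, -0.3194, 0.2512]
tool_rot: [[0.49, 0.872, 0.001], [0.872, -0.49, -0.001], [-0.001, 0.001, -1.0]]
contact_force: [0.6, -0.0, 0.6]
finger_gap: 0.0431
grip_force: 0.0
```

```bash
python3 -m handwheel '[[[0.55,0.84,0],[0,0,0.42],0.8],[[0.55,0.84,0],[0,0,0.42],0.8],[[0.55,0.84,0],[0,0,0.42],0.8],[[0.55,0.84,0],[0,0,0.42],0.8],[[0.55,0.84,0],[0,0,0.42],0.8],[[0.55,0.84,0],[0,0,0.42],0.8],[[0,0,0],[0,0,0],0.8]]'
python3 - <<'E'
from h import *
st();g=get_image("wrist");w=pts(g);z=w[...,2];H,S,V=hsv(g["image"])
rect("slat2z",g,w,(130,90,380,260),(z>.005)&(z<.02)&(V<150),.011)
rect("slat2c",g,w,(130,90,380,260),(V<130)&(S>32)&(z<.03),.011)
c=g["image"].copy()
t=get_image("top");w=pts(t);z=w[...,2];H,S,V=hsv(t["image"])
rect("dr",t,w,(300,190,430,330),(z>.082)&(z<.1)&(H<25)&(S>60),.091)
k=cv2.resize(t["image"][180:330,270:430],None,fx=2.5,fy=2.5)
o=np.zeros((384,912,3),np.uint8);o[:,:512]=c;o[:375,512:912]=k
cv2.imwrite("pics/w5.png",cv2.resize(o,(800,337)))
E
```

```text
clock: 21.28
position: [0.4141, -0.1161, 0.2495]
tool_rot: [[0.068, 0.998, 0.0], [0.998, -0.068, -0.0], [-0.0, 0.0, -1.0]]
contact_force: [0.3, -0.5, 0.3]
finger_gap: 0.0787
grip_force: 0.0
t 21.275 p [ 0.4141 -0.1161  0.2495] F [ 0.3 -0.5  0.3] gap 0.0787 grip 0.0 y [ 0.998 -0.068  0.   ] z [ 0. -0. -1.] j [-17.3   7.4 116.8   0.   55.8 -13.4]
slat2z 2805 mean [508.5 -84.9] rect [508.5 -88.8] [ 34.5 147.2] ang 90.3 len [ 34.5 145.8] z 0.01
slat2c 6447 mean [383.1 -83.5] rect [ 389.8 -126.9] [244.4 115.6] ang 93.4 len [106.7 200.4] z 0.0015
dr 4857 mean [ 515.8 -466.8] rect [ 528.9 -462.4] [231.3 186.2] ang 81.3 len [165.1 229.4] z 0.0935
```

View pics/w5.png

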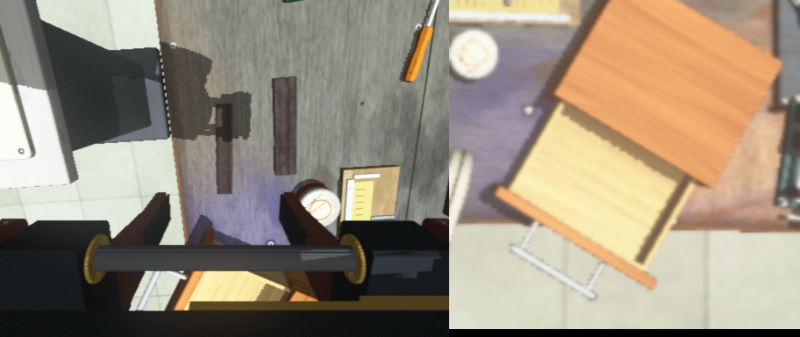

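The left panel shows slat2 at (224,148) and slat1 at (285,125), with slat2 looking narrower than the listed sizes. The right panel shows the drawer fully open. I'll check slat2's width in the depth data.

```bash
python3 - <<'E'
from h import *
g=get_image("wrist");w=pts(g);z=w[...,2];im=g["image"]
H,S,V=hsv(im)
for r in(140,170,205):
    print("row",r);print([(u,round(w[r,u,0],3),round(w[r,u,1],3),round(w[r,u,2]*1000),V[r,u],S[r,u]) for u in range(236,346,4)])
rect("z2",g,w,(236,100,290,235),(z>.006)&(z<.02),.012)
rect("z1",g,w,(290,70,350,215),(z>.005)&(z<.02),.009)
cv2.imwrite("pics/w6.png",cv2.resize(im[70:250,200:380],None,fx=3,fy=3,interpolation=cv2.INTER_CUBIC))
E
```

```text
row 140
[(236, np.float64(0.388), np.float64(-0.074), 0, np.int64(87), np.int64(41)), (240, np.float64(0.394), np.float64(-0.074), 1, np.int64(157), np.int64(44)), (244, np.float64(0.399), np.float64(-0.075), 1, np.int64(150), np.int64(42)), (248, np.float64(0.405), np.float64(-0.074), 13, np.int64(75), np.int64(54)), (252, np.float64(0.411), np.float64(-0.074), 12, np.int64(90), np.int64(48)), (256, np.float64(0.416), np.float64(-0.075), 13, np.int64(48), np.int64(43)), (260, np.float64(0.421), np.float64(-0.075), 13, np.int64(42), np.int64(30)), (264, np.float64(0.427), np.float64(-0.075), 13, np.int64(51), np.int64(45)), (268, np.float64(0.432), np.float64(-0.077), 1, np.int64(75), np.int64(41)), (272, np.float64(0.438), np.float64(-0.077), 1, np.int64(77), np.int64(36)), (276, np.float64(0.443), np.float64(-0.078), 0, np.int64(77), np.int64(33)), (280, np.float64(0.449), np.float64(-0.078), 1, np.int64(74), np.int64(31)), (284, np.float64(0.454), np.float64(-0.078), 1, np.int64(82), np.int64(25)), (288, np.float64(0.46), np.float64(-0.079), 0, np.int64(146), np.int64(21)), (292, 
[... 4952 characters left out ...]
(-0.176), 1, np.int64(142), np.int64(31)), (324, np.float64(0.509), np.float64(-0.176), 1, np.int64(137), np.int64(17)), (328, np.float64(0.514), np.float64(-0.177), 2, np.int64(143), np.int64(18)), (332, np.float64(0.52), np.float64(-0.177), 1, np.int64(134), np.int64(21)), (336, np.float64(0.526), np.float64(-0.178), 2, np.int64(138), np.int64(7)), (340, np.float64(0.532), np.float64(-0.178), 1, np.int64(134), np.int64(6)), (344, np.float64(0.538), np.float64(-0.179), 1, np.int64(121), np.int64(4))]
z2 1815 mean [ 412.7 -112.6] rect [ 412.1 -116.1] [142.4  23.7] ang 86.5 len [ 24.3 143.4] z 0.0131
z1 2875 mean [509.1 -84. ] rect [508.8 -88.2] [ 34.5 149.7] ang 90.2 len [ 34.8 148.9] z 0.01
```

View pics/w6.png

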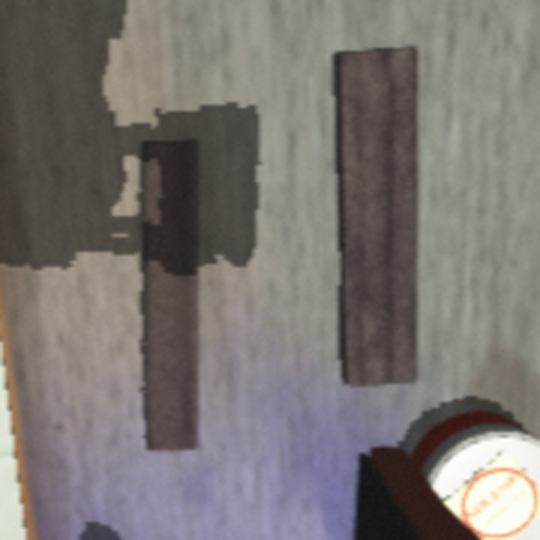

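slat2 is only about 25 mm wide, but it's 142 mm long and 12 mm thick and is the only candidate. slat1 matches slat_c. I'll pick up slat2.

```bash
python3 -m handwheel '[[[-0.04,0,-0.8],[0,0,0],0.3],[[0,0,-0.95],[0,0,0],0.3],[[0,0,-0.95],[0,0,0],0.3],[[0,0,-0.95],[0,0,0],0.3],[[0,0,-0.95],[0,0,0],0.3],[[0,0,-0.6],[0,0,0],0.3],[[0,0,-0.33],[0,0,0],0.3],[[0,0,0],[0,0,0],0.3]]'
python3 -m handwheel '[[[0,0,0],[0,0,0],0],[[0,0,0],[0,0,0],-0.3],[[0,0,0],[0,0,0],-0.6],[[0,0,0],[0,0,0],-1],[[0,0,0],[0,0,0],-1]]' 25
```

```text
clock: 22.42
position: [0.4111, -0.1182, 0.0281]
tool_rot: [[0.073, 0.997, -0.001], [0.997, -0.073, 0.0], [0.0, -0.001, -1.0]]
contact_force: [-0.5, 0.3, -0.1]
finger_gap: 0.0567
grip_force: 0.0
clock: 23.05
position: [0.412, -0.1177, 0.0289]
tool_rot: [[0.072, 0.997, 0.001], [0.997, -0.072, -0.0], [-0.0, 0.001, -1.0]]
contact_force: [0.3, -0.6, 6.7]
finger_gap: 0.0247
grip_force: 25.0
```

```bash
python3 -m handwheel '[[[0,0,0.5],[0,0,0],-1],[[0,0,0.9],[0,0,0],-1],[[0,0,1],[0,0,0],-1],[[0,0,1],[0,0,0],-1],[[0,-0.6,0.2],[0,0,0],-1],[[-0.1,-0.8,0],[0,0,-0.5],-1],[[-0.1,-0.8,0],[0,0,-0.5],-1],[[-0.1,-0.8,0],[0,0,-0.5],-1]]' 30
python3 -m handwheel '[[[-0.1,-0.8,0],[0,0,-0.5],-1],[[-0.1,-0.9,0],[0,0,-0.5],-1],[[0,-0.9,0],[0,0,0],-1],[[0,-0.9,0],[0,0,0],-1],[[0,0,0],[0,0,0],-1],[[0,0,0],[0,0,0],-1]]' 30
python3 - <<'E'
from h import *
st();g=get_image("top");w=pts(g);z=w[...,2];H,S,V=hsv(g["image"]);im=g["image"]
g=get_image("wrist");cv2.imwrite("pics/w7.png",g["image"])
E
```

```text
clock: 24.05
position: [0.3993, -0.2385, 0.1726]
tool_rot: [[0.33, 0.944, 0.0], [0.944, -0.33, 0.0], [0.0, 0.0, -1.0]]
contact_force: [0.2, -0.4, -1.3]
finger_gap: 0.0247
grip_force: 30.0
clock: 24.8
position: [0.3911, -0.3769, 0.1721]
tool_rot: [[0.487, 0.873, -0.001], [0.873, -0.487, 0.001], [0.001, -0.001, -1.0]]
contact_force: [0.0, 0.5, -1.0]
finger_gap: 0.0247
grip_force: 30.0
t 24.8 p [ 0.3911 -0.3769  0.1721] F [ 0.   0.5 -1. ] gap 0.0247 grip 29.993670880794525 y [ 0.873 -0.487 -0.001] z [-0.001  0.001 -1.   ] j [-45.2  23.4 106.9   0.   49.8 -16.1]
```

View pics/w7.png

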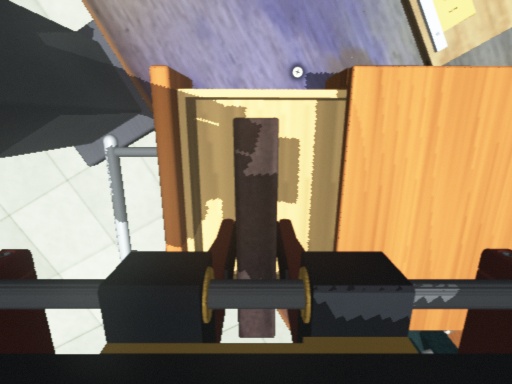

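The view shows the slat lying parallel between the drawer front at (170,150) and the chest edge at (345,150), clear of the side wall. Lowering.

```bash
python3 -m handwheel '[[[-0.05,-0.09,-0.5],[0,0,0],-1],[[0,0,-0.7],[0,0,0],-1],[[0,0,-0.7],[0,0,0],-1],[[0,0,-0.5],[0,0,0],-1],[[0,0,-0.33],[0,0,0],-1],[[0,0,0],[0,0,0],-1],[[0,0,0],[0,0,0],-1]]' 30
python3 -m handwheel '[[[0,0,0],[0,0,0],-0.2],[[0,0,0],[0,0,0],-0.2],[[0,0,0.5],[0,0,0],-0.2],[[0,0,1],[0,0,0],-0.2],[[0,0,1],[0,0,0],-0.2],[[0,0.2,1],[0,0,0],0.2],[[0.4,0.9,1],[0,0,0.5],0.4],[[0.4,0.9,0],[0,0,0.5],0.4]]'
python3 -m handwheel '[[[0.4,1,0],[0,0,0.5],0.4],[[0.4,1,0],[0,0,0.5],0.4],[[0.4,1,0],[0,0,0.5],0.4],[[0.4,1,0],[0,0,0.5],0.4],[[0.4,0.8,0],[0,0,0],0.4],[[0.2,0.4,0],[0,0,0],0.4],[[0,0,0],[0,0,0],0.4]]'
python3 - <<'E'
from h import *
st();g=get_image("wrist");w=pts(g);z=w[...,2];H,S,V=hsv(g["image"])
rect("slat1",g,w,(100,70,400,270),(z>.005)&(z<.02)&(V<130),.009)
g=get_image("top");w=pts(g);z=w[...,2]
rect("slat1top",g,w,(205,208,270,232),(hsv(g["image"])[2]<130)&(hsv(g["image"])[1]>32),.009)
cv2.imwrite("pics/t3.png",cv2.resize(g["image"][130:310,230:470],None,fx=3,fy=3,interpolation=cv2.INTER_CUBIC))
E
```

```text
clock: 25.78
position: [0.39, -0.3814, 0.0639]
tool_rot: [[0.486, 0.874, 0.001], [0.874, -0.486, -0.001], [-0.0, 0.001, -1.0]]
contact_force: [-0.3, -0.1, 0.1]
finger_gap: 0.0244
grip_force: 30.0
clock: 26.78
position: [0.4233, -0.3018, 0.247]
tool_rot: [[0.326, 0.945, 0.006], [0.945, -0.326, -0.004], [-0.002, 0.007, -1.0]]
contact_force: [-0.1, 0.1, 0.9]
finger_gap: 0.0601
grip_force: 0.0
clock: 27.65
position: [0.5098, -0.0929, 0.2434]
tool_rot: [[-0.017, 1.0, 0.0], [1.0, 0.017, -0.0], [-0.0, 0.0, -1.0]]
contact_force: [0.5, 0.1, 0.1]
finger_gap: 0.0614
grip_force: 0.0
t 27.65 p [ 0.5098 -0.0929  0.2434] F [0.5 0.1 0.1] gap 0.0614 grip 0.0 y [1.    0.017 0.   ] z [ 0. -0. -1.] j [-11.6  15.6 107.   -0.   57.4 -12.6]
slat1 2672 mean [509.7 -84.3] rect [510.1 -88.5] [ 32.9 149.2] ang 90.2 len [ 33.5 150.1] z 0.0101
slat1top 18 mean [475.2 -36.3] rect [474.5 -36.9] [30.3  5.8] ang 81.7 len [ 6.1 29.6] z 0.4608
```

View pics/t3.png

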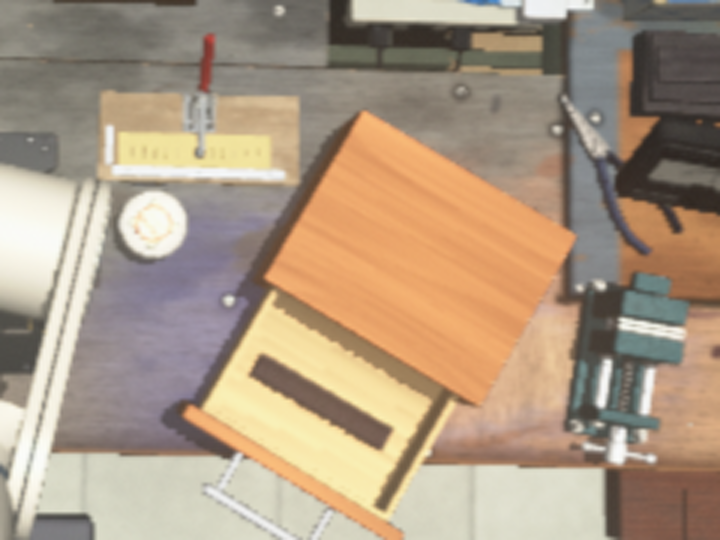

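The view shows slat2 flat in the drawer at (320,400) and no third slat anywhere. Next is slat1.

```bash
python3 -m handwheel '[[[0,0.1,-0.8],[0,0,-0.08],0.4],[[0,0,-0.95],[0,0,0],0.4],[[0,0,-0.95],[0,0,0],0.4],[[0,0,-0.95],[0,0,0],0.4],[[0,0,-0.95],[0,0,0],0.4],[[0,0,-0.5],[0,0,0],0.4],[[0,0,-0.28],[0,0,0],0.4],[[0,0,0],[0,0,0],0.4]]'
python3 -m handwheel '[[[0,0,0],[0,0,0],0],[[0,0,0],[0,0,0],-0.3],[[0,0,0],[0,0,0],-0.6],[[0,0,0],[0,0,0],-1],[[0,0,0],[0,0,0],-1]]' 25
```

```text
clock: 28.75
position: [0.5092, -0.0899, 0.0277]
tool_rot: [[-0.0, 1.0, -0.001], [1.0, 0.0, 0.0], [0.0, -0.001, -1.0]]
contact_force: [1.0, -0.1, -0.8]
finger_gap: 0.0617
grip_force: 0.0
clock: 29.38
position: [0.51, -0.0893, 0.0287]
tool_rot: [[-0.001, 1.0, 0.001], [1.0, 0.001, -0.0], [-0.0, 0.001, -1.0]]
contact_force: [-0.8, -0.2, 5.9]
finger_gap: 0.0338
grip_force: 25.0
```

```bash
python3 -m handwheel '[[[0,0,0.5],[0,0,0],-1],[[0,0,0.9],[0,0,0],-1],[[0,0,1],[0,0,0],-1],[[0,0,1],[0,0,0],-1],[[-0.3,-0.6,0.2],[0,0,-0.4],-1],[[-0.4,-0.9,0],[0,0,-0.5],-1],[[-0.4,-0.9,0],[0,0,-0.5],-1],[[-0.4,-0.9,0],[0,0,-0.5],-1]]' 30
python3 -m handwheel '[[[-0.4,-0.9,0],[0,0,-0.5],-1],[[-0.4,-0.9,0],[0,0,-0.52],-1],[[-0.4,-0.9,0],[0,0,0],-1],[[-0.3,-0.9,0],[0,0,0],-1],[[0,-0.4,0],[0,0,0],-1],[[0,0,0],[0,0,0],-1],[[0,0,0],[0,0,0],-1]]' 30
```

```text
clock: 30.38
position: [0.449, -0.2222, 0.1722]
tool_rot: [[0.327, 0.945, 0.0], [0.945, -0.327, -0.0], [-0.0, 0.0, -1.0]]
contact_force: [1.6, -0.1, -0.1]
finger_gap: 0.033
grip_force: 30.0
clock: 31.25
position: [0.3898, -0.3801, 0.1718]
tool_rot: [[0.486, 0.874, -0.001], [0.874, -0.486, 0.001], [0.0, -0.001, -1.0]]
contact_force: [-0.1, 0.4, -0.7]
finger_gap: 0.0334
grip_force: 30.0
```

Now at the target: lower to TCP z of about 0.073, stack, release, lift and look.

```bash
python3 -m handwheel '[[[0,-0.03,-0.5],[0,0,0],-1],[[0,0,-0.7],[0,0,0],-1],[[0,0,-0.7],[0,0,0],-1],[[0,0,-0.3],[0,0,0],-1],[[0,0,-0.25],[0,0,0],-1],[[0,0,0],[0,0,0],-1],[[0,0,0],[0,0,0],-1]]' 30
python3 -m handwheel '[[[0,0,0],[0,0,0],0],[[0,0,0],[0,0,0],0],[[0,0,0.5],[0,0,0],0],[[0,0,1],[0,0,0],0],[[0,0,1],[0,0,0],0],[[0,0,1],[0,0,0],0],[[0,0,0.9],[0,0,0],0]]'
python3 -m handwheel '[[[-0.6,0.35,0],[0,0,0],0],[[-0.6,0.35,0],[0,0,0],0],[[-0.6,0.35,0],[0,0,0],0],[[-0.6,0.35,0],[0,0,0],0],[[-0.3,0.15,0],[0,0,0],0],[[0,0,0],[0,0,0],0]]'
python3 - <<'E'
from h import *
st();g=get_image("top");a=g["image"][150:280,100:260];w=pts(g);z=w[...,2]
b=get_image("wrist")["image"]
o=np.zeros((384,912,3),np.uint8);o[:,:512]=b;o[:325,512:]=cv2.resize(a,(400,325));cv2.imwrite("pics/f1.png",cv2.resize(o,(800,337)))
E
```

```text
clock: 32.12
position: [0.3901, -0.3828, 0.0748]
tool_rot: [[0.487, 0.874, 0.001], [0.874, -0.487, -0.001], [-0.0, 0.001, -1.0]]
contact_force: [0.0, 0.5, -0.9]
finger_gap: 0.0335
grip_force: 30.0
clock: 33.0
position: [0.3896, -0.3825, 0.2519]
tool_rot: [[0.487, 0.873, 0.001], [0.873, -0.487, -0.001], [-0.0, 0.001, -1.0]]
contact_force: [0.5, 0.1, -0.6]
finger_gap: 0.0441
grip_force: 0.0
clock: 33.75
position: [0.2814, -0.3205, 0.2504]
tool_rot: [[0.487, 0.873, 0.001], [0.873, -0.487, -0.001], [-0.0, 0.001, -1.0]]
contact_force: [0.8, -0.0, 0.1]
finger_gap: 0.0436
grip_force: 0.0
t 33.75 p [ 0.2814 -0.3205  0.2504] F [ 0.8 -0.   0.1] gap 0.0436 grip 0.0 y [ 0.873 -0.487  0.001] z [ 0.001 -0.001 -1.   ] j [-50.3   7.  117.2   0.   55.8 -21.2]
```

View pics/f1.png

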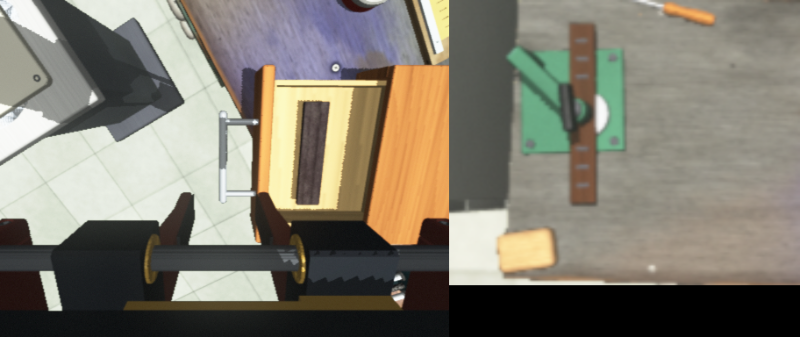

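The view shows slat1 stacked on slat2 in the drawer at (313,155). The long slat stands square over the clamp's front edge, and the bench is otherwise clear. I'll shut the drawer.

```bash
python3 -m handwheel '[[[0,0.02,-0.8],[0,0,0],-0.1],[[0,0,-0.9],[0,0,0],-0.1],[[0,0,-0.9],[0,0,0],-0.1],[[0,0,-0.9],[0,0,0],-0.1],[[0,0,-0.8],[0,0,0],-0.1],[[0,0,0],[0,0,0],-0.1]]'
python3 -m handwheel '[[[0,0,0],[0,0,0],-0.5],[[0,0,0],[0,0,0],-0.6],[[0,0,0],[0,0,0],-0.7],[[0,0,0],[0,0,0],-1],[[0,0,0],[0,0,0],-1]]' 30
python3 -m handwheel '[[[0.2,-0.11,0],[0,0,0],-1],[[0.4,-0.225,0],[0,0,0],-1],[[0.4,-0.225,0],[0,0,0],-1],[[0.4,-0.225,0],[0,0,0],-1],[[0.4,-0.225,0],[0,0,0],-1],[[0.4,-0.225,0],[0,0,0],-1],[[0.4,-0.225,0],[0,0,0],-1],[[0.3,-0.17,0],[0,0,0],-1]]' 30
python3 -m handwheel '[[[0.02,-0.01,0],[0,0,0],-1],[[0,0,0],[0,0,0],-1]]' 30
```

```text
clock: 34.6
position: [0.2814, -0.319, 0.0762]
tool_rot: [[0.487, 0.874, -0.003], [0.874, -0.486, 0.003], [0.002, -0.004, -1.0]]
contact_force: [-0.3, 0.2, 0.2]
finger_gap: 0.0393
grip_force: 0.0
clock: 35.22
position: [0.2819, -0.32, 0.0788]
tool_rot: [[0.487, 0.873, 0.001], [0.873, -0.487, -0.001], [-0.0, 0.001, -1.0]]
contact_force: [0.4, 1.2, 7.3]
finger_gap: 0.01
grip_force: 30.0
clock: 36.22
position: [0.3972, -0.3847, 0.0786]
tool_rot: [[0.486, 0.874, -0.002], [0.874, -0.486, 0.001], [0.0, -0.002, -1.0]]
contact_force: [-35.3, 9.3, 36.6]
finger_gap: 0.01
grip_force: 30.0
clock: 36.48
position: [0.397, -0.3846, 0.0787]
tool_rot: [[0.486, 0.874, -0.003], [0.874, -0.486, 0.002], [0.0, -0.003, -1.0]]
contact_force: [-6.6, 1.1, 12.5]
finger_gap: 0.0103
grip_force: 30.0
```

```bash
python3 -m handwheel '[[[0,0,0],[0,0,0],-0.1],[[0,0,0],[0,0,0],-0.1],[[0,0,0.5],[0,0,0],-0.1],[[0,0,1],[0,0,0],-0.1],[[0,0,1],[0,0,0],-0.1],[[0,0,1],[0,0,0],-0.1],[[0,0,0.8],[0,0,0],0],[[0,0,0],[0,0,0],0]]'
python3 - <<'E'
from h import *
st();g=get_image("wrist");w=pts(g);z=w[...,2];H,S,V=hsv(g["image"])
rect("handle",g,w,(0,0,512,384),(z>.06)&(z<.084)&(S<70),.0755)
g=get_image("top");w=pts(g);z=w[...,2];H,S,V=hsv(g["image"])
wk=(z>.034)&(z<.052)&(H<20)&(S>90)
rect("work rear",g,w,(115,150,208,200),wk,.042);rect("work front",g,w,(115,207,208,240),wk,.042)
rect("bar",g,w,(140,180,170,215),(z>.115)&(z<.16),.138)
rect("chest",g,w,(300,150,430,275),(H<22)&(S>100)&(z>.085),.093)
E
```

```text
clock: 37.48
position: [0.3996, -0.3863, 0.2525]
tool_rot: [[0.487, 0.874, 0.004], [0.874, -0.487, -0.004], [-0.001, 0.005, -1.0]]
contact_force: [0.6, -0.5, -0.6]
finger_gap: 0.0439
grip_force: 0.0
t 37.475 p [ 0.3996 -0.3863  0.2525] F [ 0.6 -0.5 -0.6] gap 0.0439 grip 0.0 y [ 0.874 -0.487  0.005] z [ 0.004 -0.004 -1.   ] j [-45.3  18.  102.2   0.   59.5 -16.1]
handle 1407 mean [ 404.8 -386. ] rect [ 414.  -393.5] [124.2  49.9] ang 60.8 len [ 48.5 140.3] z 0.0751
work rear 298 mean [623.3 136.2] rect [619.5 137.8] [106.4  29.3] ang -174.2 len [ 31.  106.8] z 0.0424
work front 291 mean [489.2 128. ] rect [491.2 128.8] [92.9 29. ] ang -178.5 len [32.3 94.1] z 0.0426
bar 147 mean [554. 130.] rect [554.  130.2] [59.2 17.6] ang -169.3 len [17.8 60. ] z 0.1379
chest 4847 mean [ 540.  -451.7] rect [ 522.3 -458.4] [230.8 200.1] ang 93.0 len [169.2 236.8] z 0.0935
```

```bash
python3 -c "from rig import hand_in;print(hand_in())"
```

```text
the job is handed in; nothing more can be done
None
```

The job is handed in (no verdict came back): the long slat is square over the clamp's front edge and screwed tight, and both short slats on the bench are stacked in the shut drawer; one measured about 25 x 142 mm, not the listed 43 x 146, but no third slat was in view.

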